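Run turned lamp feet from a scoop tray into the feed lane

ROBOT

A 6-joint arm with a two-finger parallel gripper is mounted at the origin on the work surface. World frame = base frame: x ahead of the robot, y to its left, z up, the work surface at z = 0. Lengths are in m, angles in rad, forces in N, time in s.
With the tool pointing down it reaches from about 0.3 to 0.75 m from the base axis. Payload 8.5 kg.
Tool frame: the origin (TCP) lies midway between the tips of the shut fingers; the grasp point (between the pads) lies 19 mm behind it; z points along the fingers, y is the line along which they close (so a half turn about z gives the same grasp; the last joint's range is limited). The gripper opens to 85 mm and grips with 20 to 120 N. Pads are 22 mm wide; open, the fingers measure 114 mm over their backs; the gripper's body (76 mm by 85 mm) begins 54 mm behind the grasp point. The pads swing forward as they close: fully open they stand 13 mm farther back than shut.
Start: joints at [0.92, 0.381, 1.297, -0, 1.464, -0.215], TCP at [0.232, 0.499, 0.208] pointing down, gripper open.
Joint ranges: [-3.11, 3.11], [-0.89, 2.33], [0.22, 2.48], [-1.42, 4.56], [0.17, 2.85], [-2.88, 2.88]. Speed limits (rad/s): [2.39, 2.39, 3.14, 3.14, 3.14, 3.14].

INTERFACE

Orientations are given as a 3x3 rotation matrix whose columns are the frame's x, y, z axes.
In Python, from station import get_obs, camera, camera_model, job_done gives the robot as it stands.
- The arm moves only by the shell command python3 -m inch 'ROWS'. ROWS is a JSON object of lists of equal length, an entry for each row: "jaw": the finger opening in m, from 0 to 0.0854; "travel": the shift along the tool's x, y, z in m, a list of three; "angular": the turn, a rotation vector about the tool's x, y, z in rad, a list of three. In form: {"jaw": [jaw, ...], "travel": [[dx, dy, dz], ...], "angular": [[rx, ry, rz], ...]}. A call has 1 to 20 rows; each row is the pose to reach, as a shift and turn from the pose commanded when the call began, along the tool's axes at that moment; what a row does not reach only later rows make up. A row lasts 1/8 s, in which the tool goes at most 62.5 mm and 10.7 degrees, less where a joint would pass 70% of its speed; a pose out of reach is approached as far as the arm can. A call with a gripper value outside its range is refused whole. The fingers move at their own pace and stop on an object; the grip force is fixed at half the most. Time passes only in rows, so rows that repeat a pose let the fingers close. It gives the time, the measured TCP pose, the force, the opening and the grip force at its end, in the units of the state.
- get_obs(): the state, without advancing time (a new reading comes with each control period).
- camera(name): name is "scene" or "side" or "wrist"; returns (picture, depth): 400x640x3 uint8, red, green, blue; 400x640 float32, m along the optical axis (not along the pixel's ray), 0 where there is no reading.
- camera_model(name): a dict with "intrinsics" (3x3 intrinsics, pixels), "eye" and "orientation" of the camera in the world. Camera axes: x right, y down, z forward; pixel columns grow to the right and rows downward; lengths in m; the calibration is good to about 2 mm. A picture is of the moment at which its call begins: read the wrist's pose just before it. camera_model takes no time and is no camera call; for the wrist camera it gives the pose at the moment of the call.
- job_done(): hands the job in; it is judged then, once.
The state is a dict: "clock": time; "q": joint angles; "joint_vel": joint speeds; "effort": joint torques, N m; "tcp_pos": TCP position; "orientation": TCP orientation; "contact_force": force on the tool from outside, world axes, zero at the start; "wrist_torque": the same for the moment, N m; "grip_width": opening from 0.0 (shut) to 1.0 (fully open); "grip_force": force on a finger pad.
Only numpy, scipy, OpenCV 4.12 (cv2) and the standard library are available. Lean on these libraries where they do the work, as an engineer would, in place of code of your own. Each camera call takes 0.05 s, during which the arm holds its last target. There are 200 camera calls.

TASK

Pick up the grey scoop tray by its handle plate, hold it level and lay its long straight side gently against the upright guide rail with the spout over the mouth of the sloped aluminium lane, and only then tip it, keeping it lightly pressed to the rail, so that the three wooden lamp feet slide out of the spout in single file and close up flat in the lane behind its end stop. Then set the empty tray down flat on the desk, clear of the lane, and let go; do not touch the feet with the fingers and leave the other things on the desk alone.

Things in the scene. Friction and masses are not known exactly. Their poses are not given: they have to be found in the camera images.
- tray: Loose grey scoop tray, 232 x 148 mm, walls 4 mm thick, 28 mm high, floor 4 mm, 0.2 to 0.35 kg. Origin on its underside, z up. The open spout points to -y (tip at y = -130 mm). Long straight side on +x, outer face x = +74 mm. The other side (x = -74) ends at y = -12, then a funnel wall (40 degrees off y) leads to the spout, 68 mm wide inside (x = +2 to +70). Back wall with handle plate at y = +100 mm.
- tray_handle (a point): Grip point on the tray's upright handle plate: tray x = 0, y = +100, z = 58 mm. The plate is 10 mm thick along tray y, 70 mm wide along tray x, its top edge 78 mm above the underside. Grip it from above across its thickness; fingertips lower than 30 mm above the underside can meet the feet.
- spout_tip (a point): Middle of the lower front edge of the spout: tray x = +36, y = -130, z = 0 mm.
- straight_side (a point): Point on the outer face of the tray's long straight side near the spout: tray x = +74, y = -110, z = 14 mm.
- lane: Fixed aluminium channel running downhill at 24 degrees to its -y. Origin on its floor at the mouth, on the centre line, 115 mm above the desk; z normal to the floor, y uphill, x to the guide rail's side. Inside width 74 mm; floor from y = +15 to the end stop at y = -216 mm; walls and stop 14 mm high, the -x wall starts at y = -11. Filled, the feet's centres lie about 185, 123 and 61 mm down.
- rail: Fixed rigid guide rail: upright plate 6 mm thick on the lane's +x side, same origin and axes as the lane. Inner face at x = +37 mm, from y = 0 to +105 (uphill), 6 mm below to 50 mm above the floor's plane. Press the tray on it lightly, a few newtons (over 20 N fails). With the straight side on it, the tray's origin is at lane x = -37 mm and the spout lines up with the channel.
- foot0: One of three alike loose round lamp feet of waxed beech, a plain disc 62 mm in diameter and 22 mm thick with a flush brass insert, about 45 g, lying flat in the tray. Origin at its centre, z along its axis. It begins to slide on a slope of 8 to 15 degrees; along the slanting funnel wall it may need 28 to 35 degrees or a shake.
- foot1: One of three alike loose round lamp feet of waxed beech, a plain disc 62 mm in diameter and 22 mm thick with a flush brass insert, about 45 g, lying flat in the tray. Origin at its centre, z along its axis. It begins to slide on a slope of 8 to 15 degrees; along the slanting funnel wall it may need 28 to 35 degrees or a shake.
- foot2: One of three alike loose round lamp feet of waxed beech, a plain disc 62 mm in diameter and 22 mm thick with a flush brass insert, about 45 g, lying flat in the tray. Origin at its centre, z along its axis. It begins to slide on a slope of 8 to 15 degrees; along the slanting funnel wall it may need 28 to 35 degrees or a shake.
- can: Bystander: open steel can 72 mm wide, 50 mm high; origin centre of underside.
- cup: Bystander: white ceramic cup 72 mm wide, 55 mm high; origin centre of underside.
- brush: Bystander: brush lying flat; origin under its middle.
- spatula: Bystander: metal spatula lying flat; origin under its middle.
- lamp: Bystander: white lamp prototype with a glass globe, 72 mm wide, 145 mm high; origin centre of underside.
- tape: Bystander: roll of paper tape, 100 mm wide, 24 mm high; origin centre of underside.
- sample: Bystander: dark wood sample block 90 x 50 x 22 mm; origin centre of underside.
Not all that is in view belongs to the job. Leave any red look-alike of the foot2 alone.

How it is judged:
By the outcome, as a careful person would: the job done as asked, in the order asked, and still so for the second after the job is handed in, with the robot touching nothing.
It also fails if it takes over 58 s, if anything falls off the work surface, if the arm or the gripper's body presses on something with over 40 N, if the wrist force passes 120 N, or if a joint passes its speed limit or range.

## Working session

There is one attempt and no reset: what is moved stays moved. The work goes in short steps, Python scripts to look and compute and a shell command to move; the robot and the scene stay as the last step left them, time stands still between calls to the robot, and variables do not carry over. Pictures are saved under pics/ and viewed, at most 10 in all, crops included, and the job is handed in when it is done.

```bash
ls; mkdir -p pics; python3 - <<'E'
from station import *
import cv2,numpy as np
o=get_obs();print(o['tcp_pos'],o['orientation'],o['contact_force'],o['clock'])
for n in ['scene','side']:
    p,d=camera(n);m=camera_model(n);print(n,m)
    np.savez(f'{n}0.npz',p=p,d=d,K=m['intrinsics'],e=m['eye'],R=m['orientation'])
    cv2.imwrite(f'pics/{n}0.png',p[...,::-1])
E
```

```text
pics
[0.23195731 0.49832599 0.20690464] [[-9.06537777e-01  4.22123678e-01 -9.26911606e-04]
 [ 4.22124544e-01  9.06537127e-01 -1.14355155e-03]
 [ 3.57559596e-04 -1.42794482e-03 -9.99998917e-01]] [ 0.03830204  0.36062094 -0.42007127] 0.0
scene {'intrinsics': array([[387.12833956,   0.        , 318.51061699],
       [  0.        , 387.12833956, 205.78920615],
       [  0.        ,   0.        ,   1.        ]]), 'eye': array([1.44461041, 0.19860674, 0.83620105]), 'orientation': array([[-0.14192885,  0.61924837, -0.77226139],
       [ 0.98986095,  0.08436264, -0.11427271],
       [-0.00561318, -0.78064999, -0.62494327]])}
side {'intrinsics': array([[520.36768814,   0.        , 318.33700962],
       [  0.        , 520.36768814, 200.05419415],
       [  0.        ,   0.        ,   1.        ]]), 'eye': array([-0.59043199, -0.10131792,  1.08324918]), 'orientation': array([[ 0.11702975, -0.65903927,  0.74294769],
       [-0.99304492, -0.06795443,  0.09614562],
       [-0.01287715, -0.74903233, -0.66240829]])}
```

View pics/scene0.png

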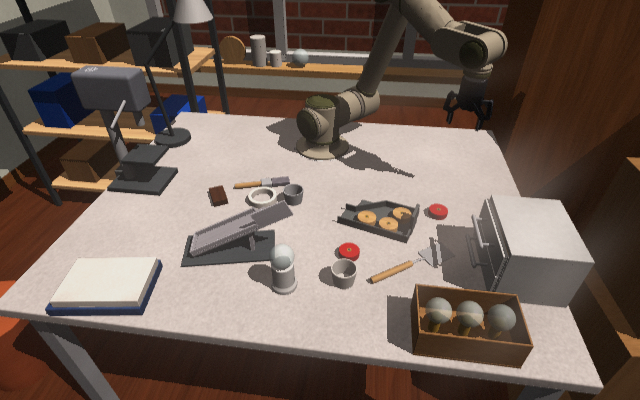

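View pics/side0.png

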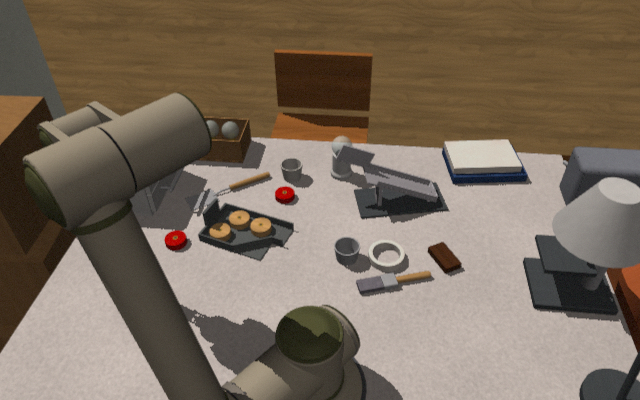

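The scene picture shows the tray with three feet at (380,218), with red look-alikes at (438,211) and (348,251) to be left alone. The lane is at (190–290, 205–250), with its mouth at the right. Next comes an enlarged crop of both views.

```bash
cat > h.py <<'E'
import numpy as np,cv2
def load(n):
    z=np.load(n+'.npz');return z
def cloud(z):
    K=z['K'];d=z['d'];v,u=np.mgrid[:d.shape[0],:d.shape[1]]
    c=np.stack([(u-K[0,2])/K[0,0]*d,(v-K[1,2])/K[1,1]*d,d],-1)
    return c@z['R'].T+z['e']
def ray(z,u,v,h):
    K=z['K'];r=z['R']@np.array([(u-K[0,2])/K[0,0],(v-K[1,2])/K[1,1],1]);return z['e']+r*(h-z['e'][2])/r[2]
E
python3 - <<'E'
from h import *
a=load('scene0');b=load('side0')
A=cv2.resize(a['p'][165:265,180:440],None,fx=3,fy=3,interpolation=2)
B=cv2.resize(b['p'][135:255,190:450],None,fx=2.5,fy=2.5,interpolation=2)
im=np.zeros((600,780,3),np.uint8);im[:300,:780]=A;im[300:,:650]=B
cv2.imwrite('pics/crop.png',im[...,::-1])
for z,n in((a,'scene'),(b,'side')):
    c=cloud(z);p=z['p'].astype(int);ok=z['d']>0
    hsv=cv2.cvtColor(z['p'],cv2.COLOR_RGB2HSV)
    m=((hsv[...,0]<25)&(hsv[...,1]>80)&(hsv[...,2]>130)&ok&(c[...,2]>.01)&(c[...,2]<.05)).astype(np.uint8)
    k,l,s,ce=cv2.connectedComponentsWithStats(m)
    for i in range(1,k):
        if s[i,4]>60:print(n,s[i],ce[i].round(),c[l==i].mean(0).round(3),np.median(c[l==i],0).round(3))
    t=ok&(c[...,2]>.06)&(c[...,2]<.2)&(c[...,0]>.3)&(c[...,0]<.9)&(abs(c[...,1])<.5)
    k,l,s,ce=cv2.connectedComponentsWithStats(t.astype(np.uint8))
    for i in range(1,k):
        if s[i,4]>20:print(n,'high',s[i],c[l==i].min(0).round(3),c[l==i].max(0).round(3))
E
```

```text
scene [202  59  13   8  72] [209.  63.] [-0.839 -0.812  0.04 ] [-0.834 -0.813  0.04 ]
scene [222  62 141  12 751] [307.  67.] [-0.839 -0.206  0.039] [-0.829 -0.151  0.04 ]
scene [235 181  26   6  89] [248. 184.] [ 0.339 -0.226  0.016] [ 0.34  -0.224  0.017]
scene [429 204  19  13 181] [438. 209.] [0.402 0.447 0.021] [0.403 0.447 0.021]
scene [393 207  19  12 135] [401. 212.] [0.437 0.321 0.025] [0.435 0.32  0.025]
scene [358 210  18  16 203] [367. 217.] [0.477 0.213 0.025] [0.477 0.214 0.025]
scene [379 217  19  15 212] [389. 223.] [0.5   0.283 0.025] [0.501 0.284 0.025]
scene [339 242  21  17 260] [349. 250.] [0.63  0.168 0.021] [0.631 0.169 0.021]
scene [371 261  42  22 254] [391. 271.] [0.693 0.291 0.017] [0.695 0.291 0.017]
scene high [ 204  201   90   45 1630] [ 0.582 -0.256  0.06 ] [0.707 0.009 0.2  ]
scene high [411 204   9  17  70] [0.452 0.345 0.06 ] [0.521 0.374 0.081]
scene high [269 244  25  35 720] [ 0.748 -0.03   0.06 ] [0.803 0.034 0.147]
scene high [414 284  68  42 737] [0.789 0.341 0.06 ] [0.9   0.5   0.092]
scene high [425 297  27  27 565] [0.839 0.361 0.07 ] [0.891
[... 392 characters left out ...]
277 0.025]
side [250 218  21  14 226] [260. 225.] [0.471 0.208 0.025] [0.471 0.208 0.025]
side [210 223  21  15 184] [220. 231.] [0.434 0.318 0.025] [0.432 0.316 0.025]
side [165 231  21  15 227] [175. 238.] [0.397 0.442 0.021] [0.397 0.442 0.021]
side [396 271  35   9 130] [413. 275.] [ 0.332 -0.232  0.018] [ 0.332 -0.233  0.018]
side high [207 121  13  17 146] [0.828 0.427 0.06 ] [0.874 0.465 0.118]
side high [222 122  17  17 238] [0.819 0.358 0.065] [0.876 0.413 0.119]
side high [212 124  37  25 308] [0.782 0.335 0.06 ] [0.9   0.435 0.096]
side high [ 332  136   92   59 1850] [ 0.577 -0.261  0.06 ] [0.784 0.027 0.2  ]
side high [202 199  17  19 129] [0.444 0.34  0.06 ] [0.514 0.37  0.081]
```

View pics/crop.png

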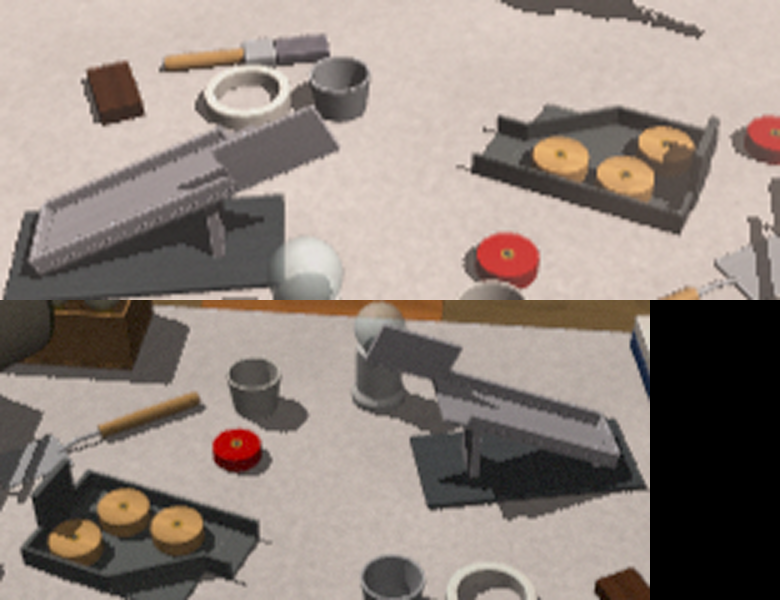

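The crops show the tray with its spout to the left, its handle plate on the right and its straight side nearest the scene camera. The rail plate stands at the lane's mouth on the world +x side. The red discs lie outside the tray, so the feet are the three tan discs inside it. Next I fit the poses.

```bash
python3 - <<'E'
from h import *
a=load('scene0');b=load('side0')
def pca(P):
    m=P.mean(0);w,v=np.linalg.eigh(np.cov((P-m).T));return m,v,np.sqrt(w)
for z,n,uv in((a,'scene',(175,195,300,270)),(b,'side',(325,130,450,220))):
    c=cloud(z);ok=z['d']>0
    H=ok&(c[...,2]>.055)&(c[...,2]<.09)&(c[...,0]>.4)&(c[...,0]<.56)&(c[...,1]>.3)&(c[...,1]<.4)
    P=c[H];m,v,w=pca(P[:,:2]);ax=v[:,1]*np.sign(v[0,1]);s=(P[:,:2]-m)@ax
    print(n,'handle',m.round(4),'yaw',np.degrees(np.arctan2(ax[1],ax[0])).round(1),'ext',s.min().round(3),s.max().round(3),'mid',(m+ax*(s.min()+s.max())/2).round(4),'w',w)
    # lane
    W=np.zeros_like(ok);W[uv[1]:uv[3],uv[0]:uv[2]]=1
    W&=ok&(c[...,2]>.03)&(c[...,2]<.23)&(c[...,0]>.55)&(c[...,0]<.74)&(c[...,1]<.15)
    P=c[W]
    R=P[(P[:,2]>.15)];m,v,w=pca(R);print('rail normal',v[:,0].round(3),'yaw',np.degrees(np.arctan2(-v[0,0],v[1,0])).round(1),m.round(4),w.round(4),R.min(0).round(3),R.max(0).round(3))
    np.save(n+'_lane.npy',P)
    # floor plane: ransac
    rng=np.random.default_rng(0);best=0
    for i in range(1500):
        q=P[rng.choice(len(P),3,False)];nn=np.cross(q[1]-q[0],q[2]-q[0]);nn/=np.linalg.norm(nn)+1e-12
        if abs(nn[2])<.8: continue
        k=abs((P-q[0])@nn)<.003
        if k.sum()>best:best=k.sum();K=k
    F=P[K];m,v,w=pca(F);nn=v[:,0]*np.sign(v[2,0]);print('floor',len(F),nn.round(3),'slope',np.degrees(np.arccos(nn[2])).round(1),'yawdown',np.degrees(np.arctan2(nn[1],nn[0])).round(1),m.round(4),w)
E
```

```text
scene handle [0.4931 0.3575] yaw -18.3 ext -0.044 0.029 mid [0.4862 0.3598] w [0.00312513 0.02258233]
rail normal [0.973 0.23  0.022] yaw -76.7 [ 0.6579 -0.0416  0.1702] [0.0018 0.0124 0.0296] [ 0.641 -0.105  0.15 ] [0.675 0.009 0.206]
floor 897 [ 0.092 -0.398  0.913] slope 24.1 yawdown -77.0 [ 0.6489 -0.1812  0.0758] [0.00132869 0.02581836 0.07146702]
side handle [0.4781 0.3535] yaw -17.4 ext -0.034 0.038 mid [0.4798 0.353 ] w [0.00330429 0.02132508]
rail normal [ 0.97   0.242 -0.017] yaw -76.0 [ 0.6508 -0.0451  0.1697] [0.0029 0.0122 0.0289] [ 0.634 -0.108  0.15 ] [0.67  0.003 0.203]
floor 810 [ 0.105 -0.392  0.914] slope 23.9 yawdown -75.0 [ 0.6459 -0.1697  0.0815] [0.00153018 0.02674177 0.0738291 ]
```

```bash
python3 -m inch '{"jaw":[0.0854,0.0854,0.0854,0.0854,0.0854,0.0854,0.0854,0.0854,0.0854],"travel":[[-0.04,-0.003,0.008],[-0.08,-0.006,0.016],[-0.12,-0.009,0.024],[-0.16,-0.013,0.032],[-0.2,-0.016,0.04],[-0.245,-0.019,0.05],[-0.275,-0.022,0.055],[-0.287,-0.0225,0.057],[-0.287,-0.0225,0.057]],"angular":[[0,0,-0.015],[0,0,-0.03],[0,0,-0.045],[0,0,-0.06],[0,0,-0.08],[0,0,-0.1],[0,0,-0.115],[0,0,-0.125],[0,0,-0.125]]}'
python3 - <<'E'
from h import *
from station import *
o=get_obs();m=camera_model('wrist');p,d=camera('wrist')
np.savez('wrist1.npz',p=p,d=d,K=m['intrinsics'],e=m['eye'],R=m['orientation'])
cv2.imwrite('pics/w1.png',p[...,::-1]);print(o['tcp_pos'],o['orientation'].round(3),m['eye'],o['clock'])
# lane origin from both views
yaw=np.radians(13.5);x=np.array([np.cos(yaw),np.sin(yaw),0])
for n,rm,off,nn,fm in(('scene',[.6579,-.0416,.17],-.006,[.092,-.398,.913],[.6489,-.1812,.0758]),('side',[.6508,-.0451,.17],0,[.105,-.392,.914],[.6459,-.1697,.0815])):
    O=np.linalg.solve(np.array([x,nn,[0,0,1]]),[x@np.array(rm)+off-.037,np.dot(nn,fm),.115]);print(n,'O',O.round(4))
    hy=np.array([-x[1],x[0],0]);c,s=np.cos(np.radians(24)),np.sin(np.radians(24))
    yl=hy*c+np.array([0,0,s]);zl=np.cross(x,yl);P=np.load(n+'_lane.npy')-O
    L=np.stack([P@x,P@yl,P@zl],1)
    r=L[(L[:,2]>.02)&(abs(L[:,0]-.037)<.015)];print(' rail',r.min(0).round(4),r.max(0).round(4),np.percentile(r,[2,50,98],axis=0).round(4).tolist())
    f=L[(abs(L[:,2])<.004)&(L[:,1]<.03)&(L[:,1]>-.23)];print(' floor',np.percentile(f,[1,50,99],axis=0).round(4).tolist())
E
```

```text
clock: 1.23
tcp_pos: [0.4827, 0.357, 0.1502]
orientation: [[-0.952, 0.306, -0.001], [0.306, 0.952, -0.0], [0.001, -0.0, -1.0]]
contact_force: [-0.5, 0.4, 0.6]
grip_width: 0.996
grip_force: 0.0
[0.48267569 0.35703141 0.15024567] [[-0.952  0.306 -0.001]
 [ 0.306  0.952 -0.   ]
 [ 0.001 -0.    -1.   ]] [0.41100237 0.38116687 0.31689806] 1.225
scene O [ 0.6268 -0.0964  0.115 ]
 rail [0.0362 0.0008 0.02  ] [0.0471 0.106  0.053 ] [[0.0386, 0.0031, 0.0206], [0.0432, 0.0555, 0.0365], [0.046, 0.1047, 0.0507]]
 floor [[-0.0397, -0.2078, -0.0036], [-0.0031, -0.1072, -0.0002], [0.0457, 0.0194, 0.0038]]
side O [ 0.6252 -0.0971  0.115 ]
 rail [ 0.0285 -0.0024  0.0203] [0.0464 0.1034 0.0526] [[0.0313, 0.0011, 0.0212], [0.037, 0.0529, 0.0365], [0.0431, 0.1016, 0.0513]]
 floor [[-0.0469, -0.209, -0.0038], [0.0044, -0.0863, 0.0002], [0.0416, 0.0143, 0.0038]]
```

View pics/w1.png

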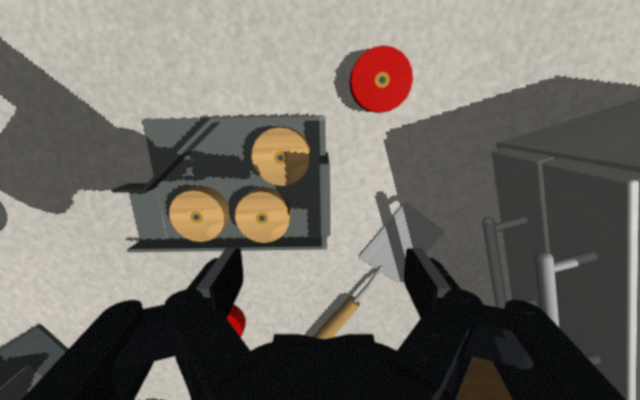

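The wrist view shows the tray's handle end at column ~320, rows 115–245, roughly between the fingertips at (238,255) and (412,255). I now measure the plate with depth.

```bash
python3 - <<'E'
from h import *
z=load('wrist1');c=cloud(z)
t=(z['d']>0)&(c[...,2]>.068)&(c[...,2]<.09);t[:,:270]=0;t[:,350:]=0;t[250:]=0
v,u=np.nonzero(t);print(len(u),u.min(),u.max(),v.min(),v.max())
P=c[t][:,:2];m=P.mean(0);w,V=np.linalg.eigh(np.cov((P-m).T));ax=V[:,1]*np.sign(V[0,1]);s=(P-m)@ax;q=(P-m)@V[:,0]
print(m.round(4),np.degrees(np.arctan2(ax[1],ax[0])).round(2),s.min(),s.max(),q.min(),q.max(),c[t][:,2].max(),'mid',(m+ax*(s.min()+s.max())/2).round(4))
# feet in wrist view, tray rim of straight side
r=(z['d']>0)&(c[...,2]>.024)&(c[...,2]<.032);r[:235]=0;r[256:]=0;r[:,:125]=0;r[:,332:]=0
P=c[r][:,:2];m=P.mean(0);w,V=np.linalg.eigh(np.cov((P-m).T));print('side wall',len(P),m.round(4),np.degrees(np.arctan2(V[1,1],V[0,1])).round(2),np.sqrt(w))
hsv=cv2.cvtColor(z['p'],cv2.COLOR_RGB2HSV);f=((hsv[...,0]>8)&(hsv[...,0]<25)&(hsv[...,1]>80)&(c[...,2]>.02)&(c[...,2]<.03)).astype(np.uint8)
k,l,S,C=cv2.connectedComponentsWithStats(f)
for i in range(1,k):
    if S[i,4]>300:
        (cx,cy),rad=cv2.minEnclosingCircle(np.argwhere(l==i)[:,::-1].astype(np.float32));print(S[i,4],cx,cy,rad,ray(z,cx,cy,.026).round(4))
E
```

```text
813 319 330 161 235
[0.4818 0.3597] -16.66 -0.03290253532940482 0.03598098744621466 -0.004973734067148302 0.004998538914239361 0.07985098584716543 mid [0.4833 0.3592]
side wall 1289 [0.5174 0.2368] 73.51 [0.00591108 0.06445927]
2648 280.5 156.0 29.82039451599121 [0.4383 0.3254 0.026 ]
2266 197.984375 213.2421875 28.72393798828125 [0.4699 0.2151 0.026 ]
2218 262.45587158203125 215.69117736816406 27.55287742614746 [0.4948 0.2827 0.026 ]
```

```bash
python3 -m inch '{"jaw":[0.0854,0.0854,0.0854,0.0854,0.0854,0.02,0,0,0,0,0,0],"travel":[[0,0.0023,0.025],[0,0.0023,0.055],[0,0.0023,0.085],[0,0.0023,0.104],[0,0.0023,0.11],[0,0.0023,0.11],[0,0.0023,0.11],[0,0.0023,0.11],[0,0.0023,0.11],[0,0.0023,0.11],[0,0.0023,0.11],[0,0.0023,0.11]],"angular":[[0,0,-0.01],[0,0,-0.02],[0,0,-0.02],[0,0,-0.02],[0,0,-0.02],[0,0,-0.02],[0,0,-0.02],[0,0,-0.02],[0,0,-0.02],[0,0,-0.02],[0,0,-0.02],[0,0,-0.02]]}'
```

```text
clock: 2.78
tcp_pos: [0.4837, 0.3591, 0.0411]
orientation: [[-0.958, 0.287, 0.0], [0.287, 0.958, 0.0], [-0.0, 0.0, -1.0]]
contact_force: [-1.6, -2.2, 6.3]
grip_width: 0.098
grip_force: 60.3
```

```bash
python3 -m inch '{"jaw":[0,0,0,0,0,0,0,0,0,0],"travel":[[0,0,-0.004],[0,0,-0.012],[0,0,-0.025],[0,0,-0.043],[0,0,-0.063],[0,0,-0.083],[0,0,-0.1],[0,0,-0.112],[0,0,-0.118],[0,0,-0.12]],"angular":[[0,0,0],[0,0,0],[0,0,0],[0,0,0],[0,0,0],[0,0,0],[0,0,0],[0,0,0],[0,0,0],[0,0,0]]}'
cat > look.py <<'E'
from h import *
from station import *
import sys
def shot(cam,name):
    m=camera_model(cam);p,d=camera(cam);np.savez(name+'.npz',p=p,d=d,K=m['intrinsics'],e=m['eye'],R=m['orientation'])
    return load(name)
def plane(P,it=600,tol=.003,seed=0):
    rng=np.random.default_rng(seed);b=0
    for i in range(it):
        q=P[rng.choice(len(P),3,False)];n=np.cross(q[1]-q[0],q[2]-q[0]);n/=np.linalg.norm(n)+1e-12
        k=abs((P-q[0])@n)<tol
        if k.sum()>b:b=k.sum();K=k
    F=P[K];m=F.mean(0);w,V=np.linalg.eigh(np.cov((F-m).T));return V[:,0]*np.sign(V[2,0]),m,len(F)
E
python3 - <<'E'
from look import *
o=get_obs();T,R=o['tcp_pos'],o['orientation'];z=shot('wrist','wrist2');c=cloud(z)
# tray frame from tool: tray x=-tool x, y=tool y, z=-tool z
G=np.stack([-R[:,0],R[:,1],-R[:,2]],1);L=(c-T)@G
m=(z['d']>0)&(L[...,2]>-.06)&(L[...,2]<.05)&(abs(L[...,0])<.09)&(L[...,1]<.02)&(L[...,1]>-.25)
hsv=cv2.cvtColor(z['p'],cv2.COLOR_RGB2HSV);w=(hsv[...,1]>80)
f=m&~w&(L[...,2]<-.025);n,mm,k=plane(L[f]);print('floor normal in tool-tray frame',n.round(3),mm.round(4),k)
f=m&w;n,mm,k=plane(L[f]);print('feet top',n.round(3),mm.round(4),k)
s=m&~w&(L[...,0]>.062)&(L[...,2]>-.02)
if s.sum()>50:
    P=L[s];print('side wall top',len(P),np.percentile(P,[5,50,95],axis=0).round(4).tolist(),np.polyfit(P[:,1],P[:,0],1))
cv2.imwrite('pics/w2.png',z['p'][...,::-1])
E
```

```text
clock: 4.03
tcp_pos: [0.4835, 0.3592, 0.1606]
orientation: [[-0.958, 0.287, -0.0], [0.287, 0.958, -0.0], [0.0, -0.0, -1.0]]
contact_force: [0.7, 0.4, -3.6]
grip_width: 0.094
grip_force: 59.1
floor normal in tool-tray frame [-0.001 -0.014  1.   ] [-0.0171 -0.122  -0.0386] 22921
feet top [-0.    -0.015  1.   ] [ 0.0025 -0.0814 -0.0162] 14808
side wall top 1278 [[0.0695, -0.2216, -0.0195], [0.0705, -0.1628, -0.016], [0.0738, -0.1108, -0.0143]] [0.00127262 0.07130923]
```

View pics/w2.png

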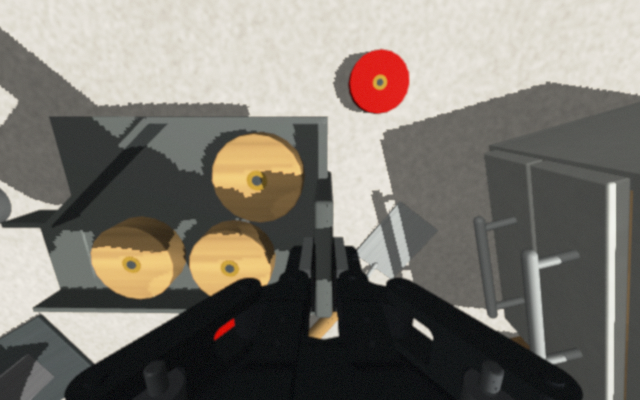

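The tray is held level to within 1° and undisturbed, with the feet in place. Next I turn it to the lane's yaw.

```bash
python3 -m inch '{"jaw":[0,0,0,0,0,0,0,0,0,0,0,0,0,0],"travel":[[0,0,-0.001],[0,0,-0.003],[0,0,-0.005],[0,0,-0.007],[0,0,-0.009],[0,0,-0.011],[0,0,-0.013],[0,0,-0.015],[0,0,-0.015],[0,0,-0.015],[0,0,-0.015],[0,0,-0.015],[0,0,-0.015],[0,0,-0.015]],"angular":[[0,0,-0.01],[0,0,-0.035],[0,0,-0.075],[0,0,-0.125],[0,0,-0.18],[0,0,-0.24],[0,0,-0.3],[0,0,-0.36],[0,0,-0.415],[0,0,-0.46],[0,0,-0.495],[0,0,-0.517],[0,0,-0.527],[0,0,-0.527]]}'
python3 -m inch '{"jaw":[0,0,0,0,0,0,0,0,0,0,0,0,0,0,0,0,0,0],"travel":[[0.0005,-0.003,0],[0.001,-0.01,0],[0.003,-0.022,0],[0.005,-0.038,0],[0.007,-0.056,0],[0.01,-0.075,0],[0.012,-0.095,0],[0.015,-0.115,0],[0.018,-0.135,0],[0.02,-0.155,0],[0.022,-0.174,0],[0.024,-0.192,0],[0.026,-0.208,0],[0.028,-0.222,0],[0.029,-0.233,0],[0.03,-0.24,0],[0.03,-0.244,0],[0.03,-0.2446,0]],"angular":[[0,0,0],[0,0,0],[0,0,0],[0,0,0],[0,0,0],[0,0,0],[0,0,0],[0,0,0],[0,0,0],[0,0,0],[0,0,0],[0,0,0],[0,0,0],[0,0,0],[0,0,0],[0,0,0],[0,0,0],[0,0,0]]}'
python3 - <<'E'
from look import *
o=get_obs();print(o['tcp_pos'],o['contact_force'])
a=shot('scene','scene3');b=shot('side','side3')
A=cv2.resize(a['p'][165:265,220:440],None,fx=3,fy=3,interpolation=2)
B=cv2.resize(b['p'][115:235,190:450],None,fx=2.5,fy=2.5,interpolation=2)
im=np.zeros((600,780,3),np.uint8);im[:300,:660]=A;im[300:,:650]=B
cv2.imwrite('pics/crop3.png',im[...,::-1])
# straight side wall line of the tray + rail from scene cloud
c=cloud(a);x=np.array([.9724,.2334,0]);hy=np.array([-.2334,.9724,0]);O=np.array([.626,-.0967,.115]);L=(c-O)@np.stack([x,hy,[0,0,1]],1)
m=(a['d']>0)&(L[...,2]>.012)&(L[...,2]<.06)&(L[...,0]>-.02)&(L[...,0]<.036)&(L[...,1]>-.03)&(L[...,1]<.25)
P=L[m];
for y0 in (0.01,.06,.11,.15,.19,.22):
    q=P[abs(P[:,1]-y0)<.02]
    if len(q)>8: print(y0,len(q),np.percentile(q[:,0],[50,90,98]).round(4),q[:,2].min().round(4),q[:,2].max().round(4))
E
```

```text
clock: 5.82
tcp_pos: [0.4835, 0.3592, 0.1755]
orientation: [[-0.972, -0.234, -0.0], [-0.234, 0.972, -0.0], [0.0, -0.0, -1.0]]
contact_force: [0.3, 0.1, -3.8]
grip_width: 0.095
grip_force: 59.1
clock: 8.07
tcp_pos: [0.5116, 0.1144, 0.1755]
orientation: [[-0.972, -0.234, -0.0], [-0.234, 0.972, 0.0], [0.0, 0.0, -1.0]]
contact_force: [0.5, -0.5, -3.6]
grip_width: 0.099
grip_force: 59.1
[0.51163259 0.1144191  0.17548364] [ 0.48474324 -0.54794398 -3.56360254]
0.01 14 [0.0117 0.0138 0.0143] 0.0225 0.0458
0.11 166 [0.0117 0.0144 0.0159] 0.0169 0.0474
0.15 191 [0.0113 0.0147 0.0158] 0.0166 0.0472
0.19 162 [0.0123 0.0147 0.0158] 0.0182 0.0479
0.22 120 [0.0127 0.0154 0.0161] 0.0174 0.0493
```

View pics/crop3.png

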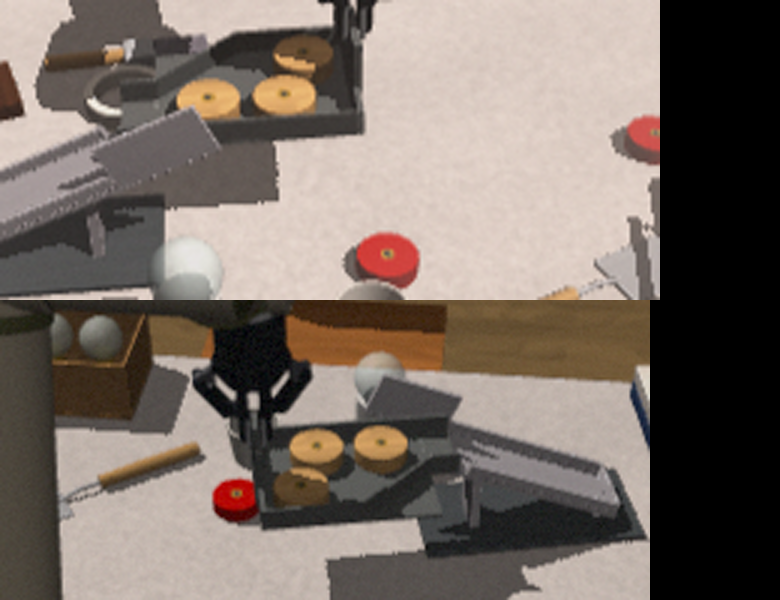

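The tray is level and parallel to the rail, with a gap of about 24 mm and the spout over the lane's mouth. I close the gap gently.

```bash
python3 -m inch '{"jaw":[0,0,0,0,0,0,0,0,0],"travel":[[-0.002,0,0],[-0.005,0,0],[-0.009,0,0],[-0.013,0,0],[-0.016,0,0],[-0.019,0,0],[-0.021,0,0],[-0.022,0,0],[-0.022,0,0]],"angular":[[0,0,0],[0,0,0],[0,0,0],[0,0,0],[0,0,0],[0,0,0],[0,0,0],[0,0,0],[0,0,0]]}'
for i in 1 2; do python3 -m inch '{"jaw":[0,0,0],"travel":[[-0.0005,0,0],[-0.001,0,0],[-0.001,0,0]],"angular":[[0,0,0],[0,0,0],[0,0,0]]}' | grep -E 'tcp|force'; done
```

```text
clock: 9.3
tcp_pos: [0.533, 0.1195, 0.1755]
orientation: [[-0.972, -0.234, -0.0], [-0.234, 0.972, -0.0], [0.0, 0.0, -1.0]]
contact_force: [0.3, -0.1, -2.7]
grip_width: 0.096
grip_force: 59.1
tcp_pos: [0.534, 0.1198, 0.1755]
contact_force: [0.1, -0.0, -4.7]
grip_force: 59.1
tcp_pos: [0.535, 0.12, 0.1755]
contact_force: [0.5, 0.5, -4.4]
grip_force: 59.1
```

```bash
for i in 1; do python3 -m inch '{"jaw":[0,0,0],"travel":[[-0.0005,0,0],[-0.001,0,0],[-0.001,0,0]],"angular":[[0,0,0],[0,0,0],[0,0,0]]}' | grep -E 'tcp|force'; done
python3 -m inch '{"jaw":[0,0,0],"travel":[[-0.0005,0,0],[-0.0008,0,0],[-0.0008,0,0]],"angular":[[0,0,0],[0,0,0],[0,0,0]]}' | grep -E 'tcp|force'
```

```text
tcp_pos: [0.536, 0.1203, 0.1755]
contact_force: [0.1, -0.5, -3.5]
grip_force: 59.1
tcp_pos: [0.5366, 0.1205, 0.1755]
contact_force: [-1.4, 0.2, -3.8]
grip_force: 59.2
```

```bash
python3 -m inch '{"jaw":[0,0,0],"travel":[[-0.0004,0,0],[-0.0007,0,0],[-0.0007,0,0]],"angular":[[0,0,0],[0,0,0],[0,0,0]]}' | grep -E 'tcp|force|clock'
python3 - <<'E'
from station import *
print(get_obs()['wrist_torque'])
E
```

```text
clock: 11.18
tcp_pos: [0.5371, 0.1206, 0.1754]
contact_force: [-2.1, 1.0, -3.4]
grip_force: 59.2
[ 0.34620897  0.5975098  -0.21981595]
```

```bash
python3 - <<'E'
import numpy as np
def t(f,y,z0):
    a=np.radians(f);c,s=np.cos(a),np.sin(a)
    H=y*.9135-z0*.4067;V=y*.4067+z0*.9135
    return H-2+230*c-44*s-230, -(V-16.4+230*s+44*c-44)
for f in range(0,38,2):
    z0=np.interp(f,[0,6,12,18,24,38],[16,10,7,5,4,4]);y=3+ (z0-4)*.45*np.clip(1-f/24,0,1)
    print(f,round(-np.radians(f),4),np.round(t(f,y,z0),1))
E
```

```text
0 -0.0 [-0.8 -1.6]
2 -0.0349 [-2.9 -7.3]
4 -0.0698 [ -5.  -12.9]
6 -0.1047 [ -7.3 -18.6]
8 -0.1396 [ -9.9 -25.2]
10 -0.1745 [-12.7 -31.8]
12 -0.2094 [-15.7 -38.3]
14 -0.2443 [-18.9 -45.1]
16 -0.2793 [-22.4 -51.8]
18 -0.3142 [-26.  -58.4]
20 -0.3491 [-30.  -65.1]
22 -0.384 [-34.2 -71.7]
24 -0.4189 [-38.7 -78.2]
26 -0.4538 [-43.5 -84.8]
28 -0.4887 [-48.5 -91.3]
30 -0.5236 [-53.7 -97.6]
32 -0.5585 [ -59.2 -103.7]
34 -0.5934 [ -64.8 -109.6]
36 -0.6283 [ -70.7 -115.3]
```

```bash
python3 -m inch '{"jaw":[0,0,0,0,0,0,0],"travel":[[0,-0.0015,-0.004],[0,-0.0029,-0.0073],[0,-0.004,-0.0101],[0,-0.005,-0.0129],[0,-0.0062,-0.0157],[0,-0.0073,-0.0186],[0,-0.0073,-0.0186]],"angular":[[-0.0175,0,0],[-0.0349,0,0],[-0.0524,0,0],[-0.0698,0,0],[-0.0873,0,0],[-0.1047,0,0],[-0.1047,0,0]]}'
```

```text
clock: 12.05
tcp_pos: [0.5393, 0.1131, 0.1943]
orientation: [[-0.972, -0.232, -0.024], [-0.233, 0.967, 0.102], [-0.0, 0.104, -0.995]]
contact_force: [-1.5, -0.4, -4.1]
grip_width: 0.095
grip_force: 59.2
```

```bash
cat > tip.py <<'E'
import numpy as np,sys
def t(f):
    z0=np.interp(f,[0,6,12,18,24,38],[16,10,7,5,4,4]);y=3+ (z0-4)*.45*np.clip(1-f/24,0,1)
    a=np.radians(f);c,s=np.cos(a),np.sin(a)
    H=y*.9135-z0*.4067;V=y*.4067+z0*.9135
    return np.array([H-2+230*c-44*s-230, -(V-16.4+230*s+44*c-44)])
f0,f1,st=map(float,sys.argv[1:]);a=np.radians(f0);c,s=np.cos(a),np.sin(a)
for f in np.arange(f0,f1+.01*np.sign(st),st):
    d=t(f)-t(f0);print(f,round(-np.radians(f-f0),4),round(d[0]*c-d[1]*s,1),round(d[0]*s+d[1]*c,1))
E
python3 tip.py 6 24 1.5
```

```text
6.0 -0.0 0.0 0.0
7.5 -0.0262 -1.4 -5.2
9.0 -0.0524 -2.9 -10.3
10.5 -0.0785 -4.5 -15.4
12.0 -0.1047 -6.2 -20.5
13.5 -0.1309 -8.1 -25.8
15.0 -0.1571 -10.1 -31.1
16.5 -0.1833 -12.2 -36.3
18.0 -0.2094 -14.4 -41.5
19.5 -0.2356 -16.9 -46.9
21.0 -0.2618 -19.4 -52.2
22.5 -0.288 -22.1 -57.4
24.0 -0.3142 -24.9 -62.6
```

```bash
python3 -m inch '{"jaw":[0,0,0,0,0,0,0,0],"travel":[[-0.0003,-0.0014,-0.0052],[-0.0006,-0.0029,-0.0103],[-0.0006,-0.0045,-0.0154],[-0.0006,-0.0062,-0.0205],[-0.0006,-0.0081,-0.0258],[-0.0006,-0.0101,-0.0311],[-0.0006,-0.0122,-0.0363],[-0.0006,-0.0122,-0.0363]],"angular":[[-0.0262,0,0],[-0.0524,0,0],[-0.0785,0,0],[-0.1047,0,0],[-0.1309,0,0],[-0.1571,0,0],[-0.1833,0,0],[-0.1833,0,0]]}'
python3 tip.py 16.5 34.5 1.5
python3 - <<'E'
from look import *
a=shot('scene','scene4');b=shot('side','side4')
A=cv2.resize(a['p'][165:265,180:440],None,fx=3,fy=3,interpolation=2)
B=cv2.resize(b['p'][115:235,190:450],None,fx=2.5,fy=2.5,interpolation=2)
im=np.zeros((600,780,3),np.uint8);im[:300,:780]=A;im[300:,:650]=B
cv2.imwrite('pics/crop4.png',im[...,::-1])
E
```

```text
clock: 13.05
tcp_pos: [0.5436, 0.0976, 0.2292]
orientation: [[-0.972, -0.224, -0.066], [-0.233, 0.932, 0.276], [-0.0, 0.284, -0.959]]
contact_force: [-1.8, 0.4, -5.1]
grip_width: 0.098
grip_force: 59.2
16.5 -0.0 0.0 0.0
18.0 -0.0262 -1.3 -5.5
19.5 -0.0524 -2.7 -11.2
21.0 -0.0785 -4.2 -16.9
22.5 -0.1047 -5.9 -22.5
24.0 -0.1309 -7.7 -28.1
25.5 -0.1571 -9.7 -33.9
27.0 -0.1833 -11.9 -39.7
28.5 -0.2094 -14.2 -45.3
30.0 -0.2356 -16.6 -51.0
31.5 -0.2618 -19.2 -56.5
33.0 -0.288 -22.0 -62.0
34.5 -0.3142 -24.9 -67.4
```

View pics/crop4.png

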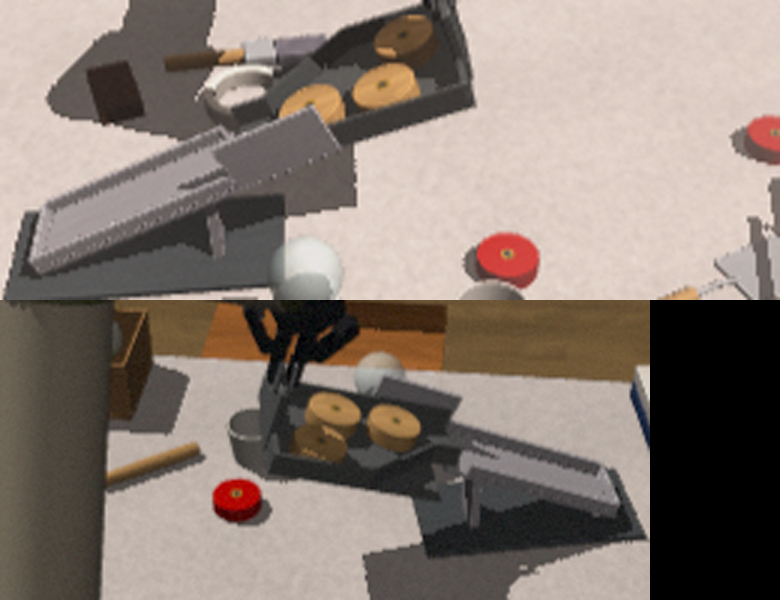

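The tray is on the rail with its spout over the mouth, tipped 16.5°. The feet are still in it, in line. I continue to 24° and let them slide.

```bash
python3 -m inch '{"jaw":[0,0,0,0,0,0,0,0,0,0,0],"travel":[[0,-0.0013,-0.0055],[0,-0.0027,-0.0112],[0,-0.0042,-0.0169],[0,-0.0059,-0.0225],[0,-0.0077,-0.0281],[0,-0.0077,-0.0281],[0,-0.0077,-0.0281],[0,-0.0077,-0.0281],[0,-0.0077,-0.0281],[0,-0.0077,-0.0281],[0,-0.0077,-0.0281]],"angular":[[-0.0262,0,0],[-0.0524,0,0],[-0.0785,0,0],[-0.1047,0,0],[-0.1309,0,0],[-0.1309,0,0],[-0.1309,0,0],[-0.1309,0,0],[-0.1309,0,0],[-0.1309,0,0],[-0.1309,0,0]]}'
cat > feet.py <<'E'
from look import *
import sys
O=np.array([.626,-.0967,.115]);x=np.array([.9724,.2334,0]);hy=np.array([-.2334,.9724,0]);k=np.radians(24)
yl=hy*np.cos(k)+np.array([0,0,np.sin(k)]);zl=np.cross(x,yl)
for n in('side','scene'):
    z=shot(n,n+sys.argv[1]);c=cloud(z);hsv=cv2.cvtColor(z['p'],cv2.COLOR_RGB2HSV);L=(c-O)@np.stack([x,yl,zl],1)
    m=((hsv[...,0]>5)&(hsv[...,0]<25)&(hsv[...,1]>70)&(z['d']>0)&(abs(L[...,0]+.03)<.09)&(L[...,2]>-.01)&(L[...,2]<.15)&(L[...,1]>-.23)&(L[...,1]<.25)).astype(np.uint8)
    K,l,S,C=cv2.connectedComponentsWithStats(m)
    for i in range(1,K):
        if S[i,4]>40:P=L[l==i];print(n,S[i],'lane mid mm',(1e3*(P.min(0)+P.max(0))/2).round(),'ext',(1e3*np.ptp(P,axis=0)).round())
E
python3 feet.py 5; python3 tip.py 24 36 1.5
```

```text
clock: 14.52
tcp_pos: [0.547, 0.0833, 0.2537]
orientation: [[-0.972, -0.214, -0.095], [-0.234, 0.888, 0.395], [0.0, 0.407, -0.914]]
contact_force: [-2.6, -1.0, -3.0]
grip_width: 0.093
grip_force: 59.4
side [316 127  23  14  41] lane mid mm [-47. 198. 117.] ext [15. 40. 62.]
side [379 167  56  27 694] lane mid mm [   2. -128.   13.] ext [ 82. 193.  26.]
scene [192 213  58  34 840] lane mid mm [   2. -123.   12.] ext [ 81. 187.  26.]
24.0 -0.0 0.0 0.0
25.5 -0.0262 -1.2 -6.0
27.0 -0.0524 -2.6 -12.0
28.5 -0.0785 -4.2 -17.9
30.0 -0.1047 -5.9 -23.8
31.5 -0.1309 -7.7 -29.6
33.0 -0.1571 -9.7 -35.4
34.5 -0.1833 -11.9 -41.2
36.0 -0.2094 -14.2 -46.9
```

```bash
python3 - <<'E'
from h import *
a=load('scene5');b=load('side5')
A=cv2.resize(a['p'][165:265,180:440],None,fx=3,fy=3,interpolation=2)
B=cv2.resize(b['p'][115:235,190:450],None,fx=2.5,fy=2.5,interpolation=2)
im=np.zeros((600,780,3),np.uint8);im[:300,:780]=A;im[300:,:650]=B
cv2.imwrite('pics/crop5.png',im[...,::-1])
E
```

```text
(no output)
```

View pics/crop5.png

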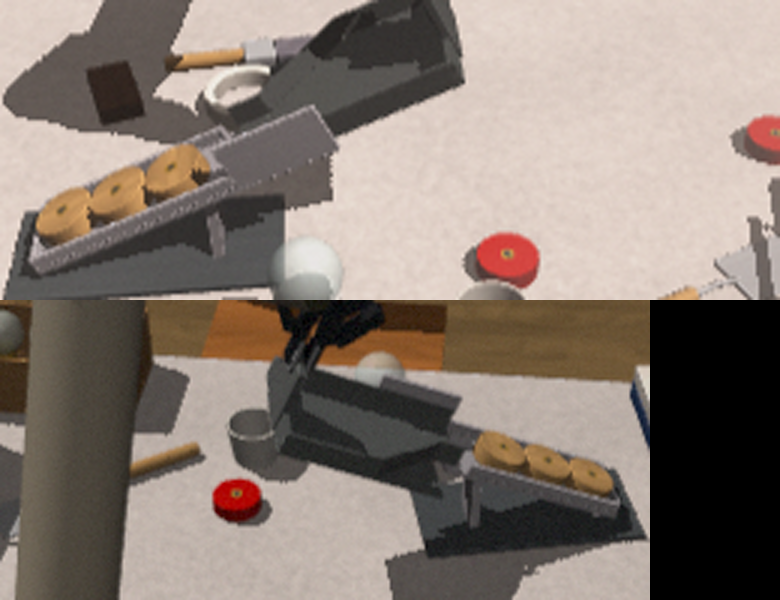

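All three feet lie flat and closed up in the lane, and the tray is empty. I back it off the rail, level it and return it to its free starting spot.

```bash
python3 -m inch '{"jaw":[0,0,0,0,0,0,0,0,0,0,0,0,0,0,0,0],"travel":[[0.001,0.001,-0.002],[0.004,0.003,-0.006],[0.008,0.005,-0.011],[0.013,0.008,-0.018],[0.018,0.009,-0.018],[0.022,0.014,-0.016],[0.025,0.02,-0.013],[0.025,0.027,-0.01],[0.025,0.035,-0.006],[0.025,0.045,-0.002],[0.025,0.055,0.002],[0.025,0.065,0.007],[0.025,0.073,0.011],[0.025,0.079,0.013],[0.025,0.0813,0.0143],[0.025,0.0813,0.0143]],"angular":[[0,0,0],[0,0,0],[0,0,0],[0,0,0],[0.02,0,0],[0.06,0,0],[0.1,0,0],[0.15,0,0],[0.2,0,0],[0.25,0,0],[0.3,0,0],[0.34,0,0],[0.38,0,0],[0.41,0,0],[0.4189,0,0],[0.4189,0,0]]}'
```

```text
clock: 16.62
tcp_pos: [0.5039, 0.1554, 0.2737]
orientation: [[-0.972, -0.234, -0.0], [-0.234, 0.972, 0.0], [0.0, 0.0, -1.0]]
contact_force: [-0.1, -0.1, -2.1]
grip_width: 0.095
grip_force: 59.3
```

```bash
python3 -m inch '{"jaw":[0,0,0,0,0,0,0,0,0,0,0,0,0,0,0,0],"travel":[[-0.001,0.005,0],[-0.002,0.017,0],[-0.005,0.035,0],[-0.008,0.055,0],[-0.011,0.078,0.005],[-0.014,0.1,0.015],[-0.017,0.123,0.03],[-0.02,0.145,0.05],[-0.023,0.165,0.075],[-0.025,0.182,0.1],[-0.027,0.194,0.125],[-0.028,0.2,0.15],[-0.028,0.2028,0.172],[-0.028,0.2028,0.185],[-0.028,0.2028,0.19],[-0.028,0.2028,0.19]],"angular":[[0,0,0.01],[0,0,0.03],[0,0,0.07],[0,0,0.12],[0,0,0.17],[0,0,0.22],[0,0,0.27],[0,0,0.32],[0,0,0.37],[0,0,0.42],[0,0,0.46],[0,0,0.495],[0,0,0.517],[0,0,0.527],[0.012,0,0.527],[0.014,0,0.527]]}'
```

```text
clock: 18.62
tcp_pos: [0.484, 0.359, 0.0841]
orientation: [[-0.958, 0.287, 0.0], [0.287, 0.958, -0.014], [-0.004, -0.013, -1.0]]
contact_force: [-0.4, -0.1, -1.2]
grip_width: 0.099
grip_force: 59.3
```

```bash
python3 -m inch '{"jaw":[0,0,0,0,0,0,0,0],"travel":[[0,0,0.006],[0,0,0.014],[0,0,0.022],[0,0,0.03],[0,0,0.036],[0,0,0.0395],[0,0,0.041],[0,0,0.041]],"angular":[[0,0,0],[0,0,0],[0,0,0],[0,0,0],[0,0,0],[0,0,0],[0,0,0],[0,0,0]]}'
python3 -m inch '{"jaw":[0,0],"travel":[[0,0,0.0008],[0,0,0.0012]],"angular":[[0,0,0],[0,0,0]]}'
```

```text
clock: 19.62
tcp_pos: [0.4838, 0.3584, 0.0428]
orientation: [[-0.958, 0.287, -0.0], [0.287, 0.958, -0.014], [-0.004, -0.013, -1.0]]
contact_force: [-0.9, 0.6, -2.3]
grip_width: 0.094
grip_force: 59.3
clock: 19.88
tcp_pos: [0.4837, 0.3584, 0.0416]
orientation: [[-0.958, 0.287, -0.0], [0.287, 0.958, -0.014], [-0.004, -0.013, -1.0]]
contact_force: [0.3, 0.4, -2.8]
grip_width: 0.092
grip_force: 59.3
```

```bash
python3 -m inch '{"jaw":[0,0,0],"travel":[[0,0,0.0006],[0,0,0.0008],[0,0,0.0008]],"angular":[[0,0,0],[0,0,0],[0,0,0]]}' | grep -E 'tcp|contact'; python3 -m inch '{"jaw":[0,0,0],"travel":[[0,0,0.0006],[0,0,0.0008],[0,0,0.0008]],"angular":[[0,0,0],[0,0,0],[0,0,0]]}'| grep -E 'tcp|contact'
```

```text
tcp_pos: [0.4839, 0.3584, 0.0411]
contact_force: [-0.1, -0.5, 2.7]
tcp_pos: [0.484, 0.3586, 0.041]
contact_force: [-2.4, -1.3, 9.2]
```

The tray is on the desk. I ease off, open the jaw and withdraw straight up.

```bash
python3 -m inch '{"jaw":[0,0,0.02,0.04,0.0854,0.0854,0.0854,0.0854,0.0854,0.0854,0.0854,0.0854,0.0854,0.0854,0.0854,0.0854],"travel":[[0,0,-0.0006],[0,0,-0.0006],[0,0,-0.0006],[0,0,-0.0006],[0,0,-0.0006],[0,0,-0.0006],[0,0,-0.0006],[0,0,-0.0006],[0,0,-0.005],[0,0,-0.015],[0,0,-0.035],[0,0,-0.06],[0,0,-0.09],[0,0,-0.12],[0,0,-0.15],[0,0,-0.15]],"angular":[[0,0,0],[0,0,0],[0,0,0],[0,0,0],[0,0,0],[0,0,0],[0,0,0],[0,0,0],[0,0,0],[0,0,0],[0,0,0],[0,0,0],[0,0,0],[0,0,0],[0,0,0],[0,0,0]]}'
python3 feet.py 6; python3 - <<'E'
from look import *
a=load('scene6');b=load('side6')
w=shot('wrist','wrist6')
A=cv2.resize(a['p'][165:265,180:440],None,fx=3,fy=3,interpolation=2)
B=cv2.resize(b['p'][115:235,190:450],None,fx=2.5,fy=2.5,interpolation=2)
im=np.zeros((600,780,3),np.uint8);im[:300,:780]=A;im[300:,:650]=B
cv2.imwrite('pics/crop6.png',im[...,::-1])
c=cloud(w);hsv=cv2.cvtColor(w['p'],cv2.COLOR_RGB2HSV)
m=(w['d']>0)&(c[...,2]>-.001)&(c[...,2]<.009)&(hsv[...,2]<130)&(abs(c[...,0]-.46)<.06)&(abs(c[...,1]-.26)<.08)
n,mm,k=plane(c[m]);print('tray floor',n.round(4),mm.round(4),k)
E
```

```text
clock: 22.62
tcp_pos: [0.4845, 0.3609, 0.1929]
orientation: [[-0.958, 0.287, 0.005], [0.287, 0.958, -0.011], [-0.008, -0.01, -1.0]]
contact_force: [-0.4, 0.1, -0.6]
grip_width: 0.997
grip_force: 0.0
side [379 167  56  27 689] lane mid mm [   2. -128.   14.] ext [ 86. 194.  27.]
scene [192 213  58  34 836] lane mid mm [   4. -123.   11.] ext [ 80. 187.  29.]
tray floor [-1.2e-03  4.0e-04  1.0e+00] [0.4577 0.264  0.0041] 10471
```

View pics/crop6.png

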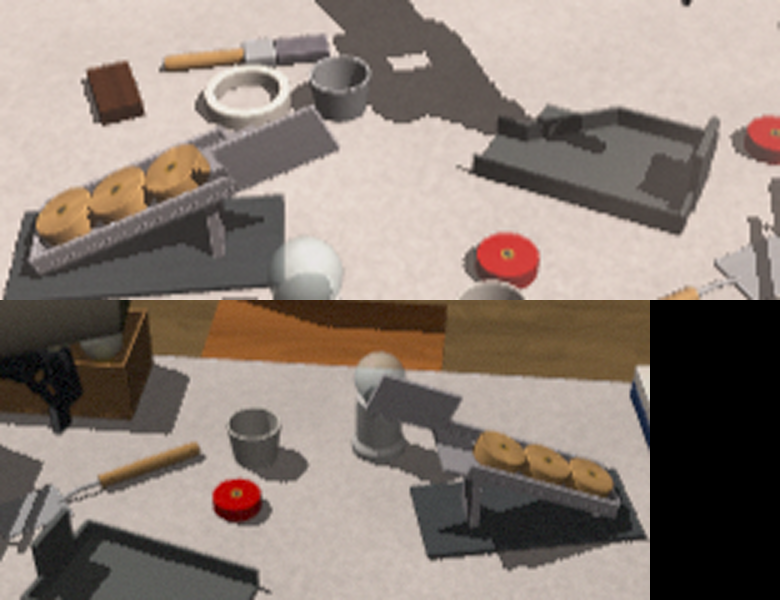

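The three feet lie closed up in the lane, and the empty tray sits flat (floor at z = 4 mm). The bystanders are where they were.

```bash
python3 -c "from station import *;print(job_done())"
```

```text
the job is handed in; nothing more can be done
None
```

The job is handed in at about 23 s on the clock: the three feet lie flat and closed up behind the lane's end stop, and the empty tray is flat on the desk, clear of the lane and released.

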